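Let a hydraulic tofu press down through its release valve and take out the pan

ROBOT

A 6-joint arm with a two-finger parallel gripper is mounted at the origin on a cart in front of the work surface, level with it; the furniture and walls round the work are solid. World frame = base frame: x ahead of the robot, y to its left, z up, the work surface at z = 0. Lengths are in m, angles in rad, forces in N, time in s.
With the tool pointing down it reaches from about 0.375 to 0.975 m from the base axis. Payload 3.8 kg.
Tool frame: the origin (TCP) lies midway between the tips of the shut fingers; the grasp point (between the pads) lies 19 mm behind it; z points along the fingers, y is the line along which they close (so a half turn about z gives the same grasp; the last joint's range is limited). The gripper opens to 85 mm and grips with 20 to 120 N. Pads are 22 mm wide; open, the fingers measure 114 mm over their backs; the gripper's body (76 mm by 85 mm) begins 54 mm behind the grasp point. The pads swing forward as they close: fully open they stand 13 mm farther back than shut.
Start: joints at [-1.253, 0.264, 1.604, -0, 1.274, -0.037], TCP at [0.234, -0.633, 0.231] pointing down, gripper open.
Joint ranges: [-2.63, 2.63], [-0.94, 2.18], [0.31, 2.57], [-1.31, 4.45], [0, 2.66], [-2.55, 2.55]. Speed limits (rad/s): [2.57, 2.57, 3.14, 3.14, 3.14, 3.14].

INTERFACE

Orientations are given as a rotation vector (axis times angle).
In Python, from workcell import bot gives the robot as it stands.
- The arm moves only by the tool step_arm, never from a script. Its argument "motion" is a list of rows, each a list of 5 numbers: the finger opening in cm, from 0 to 8.54, then the shift along the tool's x, y, z in cm, then the turn about the tool's z in degrees. In form: [[claw, dx, dy, dz, twist], ...]. A call has 1 to 20 rows; each row is the pose to reach, as a shift and turn from the pose commanded when the call began, along the tool's axes at that moment; what a row does not reach only later rows make up. A row lasts 1/10 s, in which the tool goes at most 50 mm and 8.59 degrees, less where a joint would pass 70% of its speed; a pose out of reach is approached as far as the arm can. A call with a gripper value outside its range is refused whole. The fingers move at their own pace and stop on an object; "force" is the grip in N (left out, the last holds). Time passes only in rows, so rows that repeat a pose let the fingers close. It gives the time, the measured TCP pose, the force, the opening and the grip force at its end, in the units of the state.
- bot.read_state(): the state, without advancing time (a new reading comes with each control period).
- bot.read_camera(name): name is "side" or "top" or "wrist"; returns (picture, depth): 420x560x3 uint8, red, green, blue; 420x560 float32, m along the optical axis (not along the pixel's ray), 0 where there is no reading.
- bot.calibration(name): a dict with "mtx" (3x3 intrinsics, pixels), "k1" (the pictures are not rectified: a ray, as slopes to the right and down, at radius r is drawn at 1 + k1 r^2 times it, then the intrinsics apply), "origin" and "orientation" of the camera in the world; the wrist camera has in their place "T_tool_cam" (4x4, takes a point from camera to tool coordinates, whose origin is the TCP and whose axes are the flange's). Camera axes: x right, y up, looking along -z (the intrinsics and any distortion apply to the point x, -y, -z); pixel columns grow to the right and rows downward; lengths in m; the calibration is good to about 2 mm. A picture is of the moment at which its call begins: read the wrist's pose just before it. calibration takes no time and is no camera call.
- bot.finish_job(): hands the job in; it is judged then, once.
The state is a dict: "time": time; "q": joint angles; "joint_vel": joint speeds; "joint_torque": joint torques, N m; "tool_pos": TCP position; "tcp_rot": TCP orientation; "wrist_force": force on the tool from outside, world axes, zero at the start; "torque": the same for the moment, N m; "width": opening from 0.0 (shut) to 1.0 (fully open); "grip_force": force on a finger pad.
Only numpy, scipy, OpenCV 4.12 (cv2) and the standard library are available. Lean on these libraries where they do the work, as an engineer would, in place of code of your own. Each camera call takes 0.05 s, during which the arm holds its last target. There are 200 camera calls.

TASK

The tofu press on the worktop is still jacked up: crack its red release valve open counter-clockwise, only a fraction of a turn, so that the ram sinks slowly under its own load, about a centimetre a second and never as fast as two and a half, all the way to the bottom. Then turn the valve clockwise until you feel it nip shut on its seat, firmly but without wrenching it. Finally take out the press pan with the black handle, keeping it level, stand it gently and wholly on the round cork trivet and let go; leave the two tins and the spice jar where they are.

Things in the scene. Friction and masses are not known exactly. Their poses are not given: they have to be found in the camera images.
- press: bench-top hydraulic tofu press, fixed. Origin on the worktop under the ram axis, z up, front -x. Steel base plate x -100 to 60, y -118 to 118 mm, top z 18; a tongue at its front left (x to -185, y 65 to 141) carries the pump block. Two 17 mm columns at x 0, y -87 and 87 mm carry a cross beam 50 mm deep (x), 215 mm long (y), z 262 to 292 (nuts to 310).
- press_foot (a point): centre of the underside of the fixed white pressing foot (76 mm diameter disc hung from the beam), 176 mm above the worktop. At the start it reaches 22 mm down inside the pan's rim; with the ram right down it is 28 mm clear above the rim.
- ram (a joint): height of the ram, m: 0 fully raised (start), 0.050 fully down; grows as it sinks. It sinks only by the weight on it, 1 to 2.4 kg, unseen, new each time. Opening the valve moves nothing at first; past a crack point, 0.1 to 1.15 rad from the valve's start, depending on the load, the speed grows evenly, some 9 mm/s per further 0.1 rad, and follows at once; turning back slows or stops it.
- platen (a point): centre of the top of the ram's square aluminium platen (135 x 130 mm), which carries the pan between the columns; z 138 mm raised, 88 mm down. Rails 6 mm high along its two sides, 116 mm apart, and a 6 mm stop at its rear locate the pan; the front (-x) is open. Axes as the press's.
- release_valve: red T-bar of the release valve on a vertical spindle: bar 56 mm long (its x), 12 wide (y), 14 high. Origin: bar centre, on the turning axis, z 155 mm, at x -135, y 105 mm in the press frame. Counter-clockwise from above opens. At the start it is closed but not nipped up, bar within 0.2 rad of the press's x. Turning it takes 0.2 to 0.45 N m; it stays where it is left.
- pump_block: grey, 64 x 60 mm, top z 106 mm (gland to 122), under the valve; origin and axes are the press's. Holds the valve's seat, met clockwise 0.03 to 0.37 rad past the valve's start (varies, unseen). Closing torque creeps up 0.1 N m per rad; on the seat it climbs 4 N m per rad: 0.1 to 0.35 N m above the running torque is nipped shut, over 0.5 wrenched. Let go, it relaxes but stays nipped.
- press_pan: round stainless pan with a black handle, loose, 0.38 kg. Origin: centre of its underside; handle along its -x. 110 mm diameter at the rim (104 at the foot), 60 mm high, filled to 36 mm by a white follower plate. At the start it stands on the platen, centred on the ram axis, handle along the press's -x.
- pan_handle (a point): grip point on the pan's black handle, a level bar 15 mm wide (pan's y) and 13 mm high, from 75 to 169 mm out along the pan's -x. This point is 110 mm from the pan's axis and 46 mm above its underside. Axes as the pan's.
- trivet: round cork trivet, 160 mm diameter, 9 mm thick, fixed on the worktop. Origin: centre of its underside.
- tuna_tin: flat food tin, 86 mm diameter, 40 mm high, loose. Origin: centre of its underside.
- tomato_tin: tall green and white food tin, 75 mm diameter, 110 mm high, loose. Origin: centre of its underside.
- spice_jar: small glass spice jar with a red cap, 45 mm diameter, 106 mm high, loose. Origin: centre of its underside.

How it is judged:
On the way, in this order (a step that is already met when the one before it is completed fails the run):
1. the release valve has been turned open (angle between the x axis of release_valve and the x axis of press, either way round above 0.25 rad and value of joint ram below 0.03 m), for 0.05 s.
2. the ram is right down (value of joint ram above 0.0485 m), for 0.2 s.
3. with the ram down, the valve is nipped shut on its seat (4 N or more on the seat) (value of joint ram above 0.0485 m and contact force between release_valve and pump_block above 4 N), for 0.1 s.
4. the pan stands on the trivet (horizontal distance between press_pan and trivet below 0.028 m and z of press_pan in the frame of trivet below 0.014 m), for 0.2 s.
At the end, for the whole second after the job is handed in: The ram is fully down (within 1.5 mm), the release valve is nipped shut (still at least 2 N on its seat), and the pan stands at rest and level on the cork trivet, its centre within 28 mm of the trivet's, so that none of its foot overhangs (value of joint ram above 0.0485 m and contact force between release_valve and pump_block above 2 N and horizontal distance between press_pan and trivet below 0.028 m and z of press_pan in the frame of trivet between 0.004 and 0.012 m and angle between press_pan's own z axis and vertical below 0.06 rad and linear speed of press_pan below 0.01 m/s); the robot touches nothing.
It fails at once if the ram comes down at 25 mm/s or faster (velocity of joint ram above 0.025 m/s).
It fails at once if the valve is wrenched onto its seat (more than 30 N on the seat, about 0.5 N m above the running torque) (contact force between release_valve and pump_block above 30 N).
It fails at once if the pan is pushed or pulled before the ram is down (contact force between the fingers and press_pan above 2 N and value of joint ram below 0.045 m).
It fails at once if the pan is tipped by more than 20 degrees or set down hard on the trivet (over 35 N) (angle between press_pan's own z axis and vertical above 0.35 rad or contact force between press_pan and trivet above 35 N).
It fails at once if a tin or the spice jar is shifted by more than 20 mm or tipped (distance of any of tuna_tin, tomato_tin, spice_jar from where it was at the start of the episode above 0.02 m or angle between any of tuna_tin, tomato_tin, spice_jar's own z axis and vertical above 0.3 rad).
It also fails if it takes over 67 s, if anything falls off the work surface, if the arm or the gripper's body presses on something with over 40 N, if the wrist force passes 120 N, or if a joint passes its speed limit or range.

## Working session

There is one attempt and no reset: what is moved stays moved. The work goes in short steps, Python scripts to look and compute and a tool call to move; the robot and the scene stay as the last step left them, time stands still between calls to the robot, and variables do not carry over. Pictures are saved under pics/ and viewed, at most 13 in all, crops included, and the job is handed in when it is done.

Besides the shell and the picture viewer there is one more tool, called after "Emit:" by a JSON object that holds its "name" and its "arguments". step_arm: Moves the arm, as the interface text tells. Its arguments: {"type":"object","properties":{"motion":{"type":"array","items":{"type":"array","items":{"type":"number"}}},"force":{"type":"number"}},"required":["motion"]}

```bash
mkdir -p pics; ls
cat > h.py <<'E'
import numpy as np, cv2
from scipy.spatial.transform import Rotation as R
from workcell import bot
def cam(name):
    s=bot.read_state(); c=bot.calibration(name); im,d=bot.read_camera(name)
    if name=='wrist':
        T=np.eye(4);T[:3,:3]=R.from_rotvec(s['tcp_rot']).as_matrix();T[:3,3]=s['tool_pos'];T=T@np.array(c['T_tool_cam'])
    else:
        T=np.eye(4);o=np.array(c['orientation'],float)
        T[:3,:3]=R.from_rotvec(o).as_matrix() if o.shape==(3,) else o
        T[:3,3]=c['origin']
    return im,d,c,T
def cloud(im,d,c,T):
    h,w=d.shape;u,v=np.meshgrid(np.arange(w,dtype=float),np.arange(h,dtype=float))
    K=np.array(c['mtx']);k=np.array([c['k1'],0,0,0,0],float)
    p=cv2.undistortPoints(np.stack([u,v],-1).reshape(-1,1,2),K,k).reshape(h,w,2)
    P=np.stack([p[...,0]*d,-p[...,1]*d,-d],-1)
    return P@T[:3,:3].T+T[:3,3]
def save(n,im): cv2.imwrite('pics/'+n+'.png',im[...,::-1])
E
python3 - <<'E'
from h import *
for n in('top','side'):
    im,d,c,T=cam(n);save(n,im);np.savez(n,im=im,P=cloud(im,d,c,T),d=d);print(n,c,T)
s=bot.read_state();print(s)
E
```

```text
pics
top {'mtx': array([[505.09687559,   0.        , 286.03608993],
       [  0.        , 505.09687559, 206.66324089],
       [  0.        ,   0.        ,   1.        ]]), 'k1': 0.003912997000882939, 'origin': array([-0.16050219,  0.24222348,  1.09855166]), 'orientation': array([ 0.43490177, -0.69308388, -1.91596218])} [[-0.42547169  0.6979573  -0.5760464  -0.16050219]
 [-0.90496377 -0.32547015  0.27406159  0.24222348]
 [ 0.00379738  0.63790657  0.7701044   1.09855166]
 [ 0.          0.          0.          1.        ]]
side {'mtx': array([[508.76919329,   0.        , 276.43035995],
       [  0.        , 508.76919329, 212.59694632],
       [  0.        ,   0.        ,   1.        ]]), 'k1': -0.058796164185759336, 'origin': array([0.43442489, 0.79528147, 0.72420066]), 'orientation': array([ 0.07802165, -1.4054469 , -2.66091672])} [[-0.99005445  0.09163309 -0.10674996  0.43442489]
 [-0.13982783 -0.55731297  0.81844391  0.79528147]
 [ 0.0155034   0.82523065  0.56458304  0.72420066]
 [ 0.          0.          0.          1.        ]]
{'time': 0.1, 'q': array([-1.25292326e+00,  2.64666141e-01,  1.60523615e+00,  4.83997644e-05,
        1.27364502e+00, -3.69134134e-02]), 'joint_vel': array([-0.00140865, -0.0005642 , -0.00480703,  0.00116371, -0.0004907 ,
        0.00048347]), 'joint_torque': array([-3.19051742e-04, -5.16706216e+01, -3.68590021e+01,  1.14474045e-05,
        6.31090079e-03, -3.04169157e-05]), 'tool_pos': array([ 0.23429361, -0.63235297,  0.23009504]), 'tcp_rot': array([-3.09038427e+00, -5.54014386e-01,  3.57729859e-04]), 'wrist_force': array([0.53062938, 0.9129929 , 0.09002271]), 'torque': array([-0.00687499,  0.05732574,  0.00648822]), 'grip_force': 0.0, 'width': 0.9981202507741208}
```

View pics/top.png

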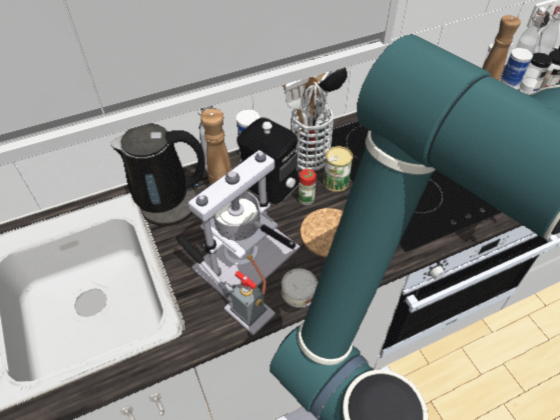

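View pics/side.png

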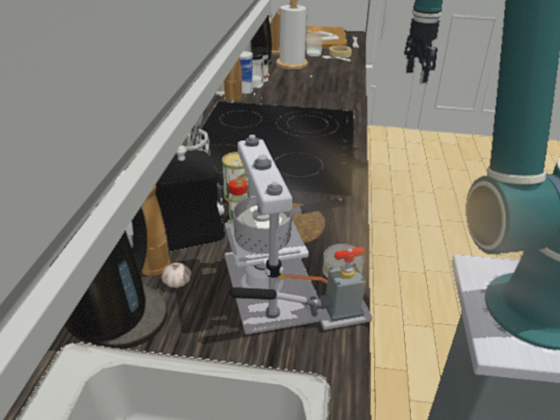

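Run:
```python
from h import *
a=np.load('top.npz');b=np.load('side.npz')
for z,n,pts in((a,'top',[(197,195),(231,177),(260,157),(243,281),(280,235),(296,246),(238,208),(326,230),(300,282),(338,157),(307,176),(250,322),(190,245)]),(b,'side',[(252,141),(263,162),(274,188),(348,255),(310,228),(285,210),(253,293),(262,207)])):
    for u,v in pts: print(n,u,v,np.round(z['P'][v,u],3),z['im'][v,u])
# masks
for z,n in((a,'top'),(b,'side')):
    P=z['P'];im=z['im'].astype(int);w=(P[...,2]>.13)&(P[...,2]<.19)&(im[...,0]>150)&(im[...,1]<70)&(im[...,2]<70)&(P[...,0]<.9)&(P[...,0]>.2)
    Q=P[w];print(n,'red',len(Q));
    m=np.median(Q,0);Q=Q[np.linalg.norm(Q-m,axis=1)<.05];print(m,Q.mean(0),np.linalg.svd(Q[:,:2]-Q[:,:2].mean(0))[2][0],Q.min(0),Q.max(0))
i=a['im'][120:340,150:380];j=b['im'][120:340,190:400]
i=cv2.resize(i,None,fx=1.7,fy=2.5)
i=cv2.resize(a['im'][130:340,160:370],(600,600),interpolation=2);save('tc',i)
```

```text
top 197 195 [0.551 0.112 0.293] [176 175 182]
top 231 177 [0.555 0.032 0.308] [144 140 146]
top 260 157 [ 0.591 -0.05   0.301] [112 111 118]
top 243 281 [0.394 0.08  0.158] [223  60  57]
top 280 235 [ 0.451 -0.034  0.19 ] [45 43 47]
top 296 246 [ 0.517 -0.11   0.017] [187 182 190]
top 238 208 [0.555 0.024 0.2  ] [94 95 99]
top 326 230 [ 0.537 -0.21   0.005] [227 182 133]
top 300 282 [ 0.405 -0.066  0.036] [158 157 154]
top 338 157 [ 0.681 -0.317  0.108] [223 217 193]
top 307 176 [ 0.657 -0.209  0.104] [125 149 105]
top 250 322 [0.361 0.084 0.029] [68 69 75]
top 190 245 [0.561 0.15  0.12 ] [42 42 42]
side 252 141 [ 0.593 -0.049  0.298] [106 106 113]
side 263 162 [0.558 0.037 0.304] [115 114 116]
side 274 188 [0.528 0.114 0.301] [109 109 109]
side 348 255 [0.398 0.081 0.155] [179  70  56]
side 310 228 [ 0.482 -0.193  0.006] [134 108  74]
side 285 210 [0.508 0.123 0.267] [140 142 145]
side 253 293 [0.555 0.161 0.114] [45 46 45]
side 262 207 [0.544 0.132 0.275] [127 129 131]
top red 82
[0.38957843 0.07676198 0.15882164] [0.39125911 0.07586405 0.15828691] [-0.90031693 -0.43523492] [0.36964104 0.06138383 0.14287795] [0.41592746 0.08790952 0.16592745]
side red 73
[0.40879685 0.08495337 0.15927522] [0.40837725 0.08516914 0.15854621] [0.94956464 0.31357135] [0.39167544 0.07849643 0.14481601] [0.42105422 0.09111721 0.16268757]
```

View pics/tc.png

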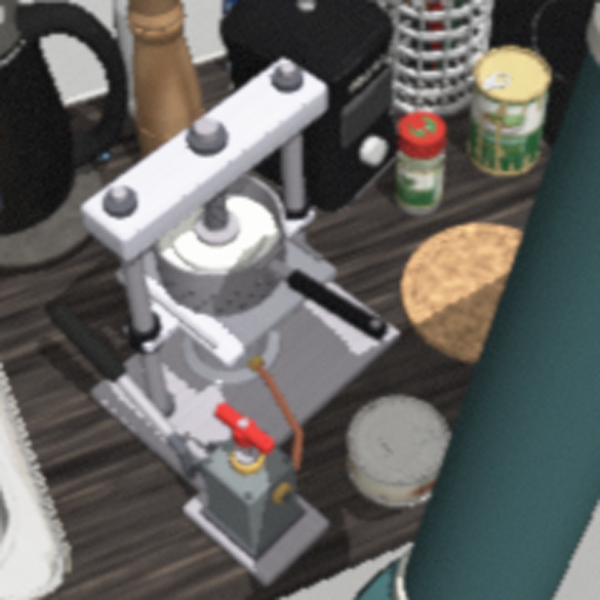

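```bash
cat >> h.py <<'E'
def rel(p,yaw=None):
    "shift in cm and twist deg (tool down) from present pose to p, tool x at yaw (mod pi)"
    s=bot.read_state();M=R.from_rotvec(s['tcp_rot']).as_matrix()
    d=M.T@(np.array(p)-s['tool_pos'])*100
    y0=np.arctan2(M[1,0],M[0,0]);t=0
    if yaw is not None: t=-np.degrees((yaw-y0+np.pi/2)%np.pi-np.pi/2)
    print('rel',np.round(d,2),'twist',round(t,1),'yaw0',round(y0,3),'tilt',np.round(M[:,2],4),'q6',s['q'][5])
E
python3 - <<'E'
from h import *
rel([.42,-.17,.34],.37);print(bot.calibration('wrist')['T_tool_cam'])
a=np.load('top.npz');P=a['P'];im=a['im'].astype(int)
w=(P[...,2]<.02)&(P[...,2]>-.01)&(im[...,0]>im[...,2]+50)&(P[...,0]<.75)&(P[...,0]>.3)
Q=P[w];print(len(Q),Q.mean(0),Q.min(0),Q.max(0))
E
```

```text
rel [ 33.48 -36.93 -10.91] twist -0.9 yaw0 0.355 tilt [-6.0e-04  1.9e-03 -1.0e+00] q6 -0.036913413391030735
[[ 4.07174516e-04  9.54612589e-01  2.97850027e-01  7.55002521e-02]
 [ 9.99998663e-01 -8.60491375e-04  1.39084066e-03  5.11446214e-04]
 [ 1.58401138e-03  2.97849062e-01 -9.54611663e-01 -1.41723515e-01]
 [ 0.00000000e+00  0.00000000e+00  0.00000000e+00  1.00000000e+00]]
1349 [ 0.54699222 -0.1958957   0.00884886] [ 0.44629287 -0.33052576 -0.00211316] [0.66083624 0.06755937 0.01973942]
```

Emit:
{"name": "step_arm", "arguments": {"motion": [[8.5,6,-6,-10.9,0],[8.5,10,-10,-10.9,0],[8.5,14,-14,-10.9,0],[8.5,17.5,-18,-10.9,0],[8.5,21,-22,-10.9,0],[8.5,24.5,-26,-10.9,0],[8.5,28,-30,-10.9,0],[8.5,31,-34,-10.9,0],[8.5,33.5,-37,-10.9,0],[8.5,33.5,-37,-10.9,0],[8.5,33.5,-37,-10.9,0]]}}

```text
time: 1.2
tool_pos: [0.4203, -0.1665, 0.3401]
tcp_rot: [-3.091, -0.557, -0.001]
wrist_force: [-0.4, -0.2, 0.2]
width: 0.995
grip_force: 0.0
```

Run:
```python
from h import *
out=cam('wrist');save('w1',out[0]);P=cloud(*out);np.savez('w1',im=out[0],P=P)
print(bot.read_state()['time'],bot.read_state()['tool_pos'],out[3][:3,3])
rel([.396,.081,.30],.37)
im=out[0].astype(int)
w=(P[...,2]<.02)&(P[...,2]>.003)&(im[...,0]>im[...,2]+40)
Q=P[w];m=np.median(Q,0);Q=Q[np.linalg.norm(Q-m,axis=1)<.12];print(len(Q),m,Q.mean(0),Q.min(0),Q.max(0))
pts=Q[:,:2].astype(np.float32);print(cv2.minEnclosingCircle(pts))
```

```text
1.25 [ 0.42141413 -0.16362883  0.34026291] [ 0.49122139 -0.14078143  0.48190095]
rel [  6.19 -23.78   4.13] twist -0.7 yaw0 0.359 tilt [ 0.0015  0.0042 -1.    ] q6 0.7827688676937953
9777 [ 0.53177318 -0.21504885  0.00797618] [ 0.53117703 -0.21561487  0.00794631] [ 0.4495371  -0.29605973  0.00423751] [ 0.60767398 -0.13773217  0.01164797]
((0.5287191867828369, -0.2169259637594223), 0.07993808388710022)
```

View pics/w1.png

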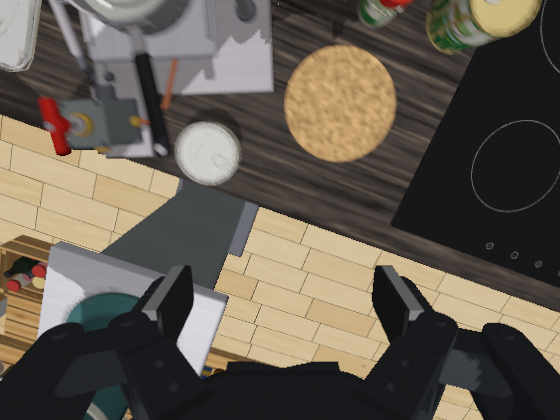

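Emit:
{"name": "step_arm", "arguments": {"motion": [[8.5,1,-4,0,0],[8.5,2,-8,0,0],[8.5,3,-12,0,0],[8.5,4.2,-16,0,0],[8.5,5.2,-20,2,0],[8.5,6.2,-23.8,4.1,0],[8.5,6.2,-23.8,6,0],[8.5,6.2,-23.8,6,0],[8.5,6.2,-23.8,6,0],[8.5,6.2,-23.8,6,0]]}}

```text
time: 2.25
tool_pos: [0.3963, 0.0744, 0.2815]
tcp_rot: [3.092, 0.552, 0.003]
wrist_force: [0.9, 1.2, 0.3]
width: 0.992
grip_force: 0.0
```

Run:
```python
from h import *
out=cam('wrist');save('w2',out[0]);P=cloud(*out);np.savez('w2',im=out[0],P=P)
s=bot.read_state();print(s['time'],s['tool_pos'],s['joint_vel'].round(3),s['wrist_force'],s['torque'])
im=out[0].astype(int)
w=(im[...,0]>110)&(im[...,1]<80)&(im[...,2]<80)&(P[...,2]>.14)&(P[...,2]<.18)
Q=P[w];m=np.median(Q,0);Q=Q[np.linalg.norm(Q-m,axis=1)<.045];print(len(Q),m,Q.mean(0),Q.max(0),Q.min(0))
top=Q[Q[:,2]>.155][:,:2].astype(np.float32)
(c,sz,an)=cv2.minAreaRect(top);print(c,sz,an);e=np.linalg.svd(top-top.mean(0),full_matrices=False)[2][0];print(np.arctan2(e[1],e[0])%np.pi, top.mean(0))
# columns/nuts & handle
h=(im.max(-1)<70)&(P[...,2]>.175)&(P[...,2]<.2)&(P[...,0]>.37)&(P[...,0]<.52)&(P[...,1]<.06)
H=P[h];print('handle',len(H),H.mean(0) if len(H) else 0)
if len(H):
    e=np.linalg.svd(H[:,:2]-H[:,:2].mean(0),full_matrices=False)[2][0];print(np.arctan2(e[1],e[0])%np.pi,H.min(0),H.max(0))
```

```text
2.3 [0.39646381 0.07434971 0.28162173] [-0.003 -0.001 -0.003  0.002 -0.001  0.003] [ 0.42455877  0.16765204 -0.07903198] [ 0.07792598 -0.03918447 -0.01258651]
752 [0.4008299 0.0740462 0.1602963] [0.39921137 0.07397553 0.15976285] [0.42350312 0.08852471 0.16305374] [0.37258911 0.05839536 0.146939  ]
(0.3979488015174866, 0.07373209297657013) (0.054470404982566833, 0.01696634292602539) 19.812318801879883
0.42658424 [0.3991638 0.074077 ]
handle 2762 [ 0.46298054 -0.01750464  0.18720838]
0.7431207814443743 [ 0.4113703  -0.05603497  0.17507131] [0.51803486 0.05996399 0.19619755]
```

View pics/w2.png

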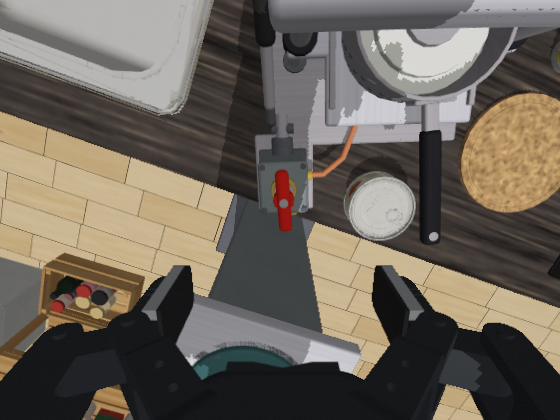

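Run:
```python
from h import *
rel([.398,.0745,.138],.42);rel([.398,.0745,.138],.39)
b=np.load('side.npz');P=b['P'];c=np.array([.559,.033]);yw=.364;M=np.array([[np.cos(yw),-np.sin(yw)],[np.sin(yw),np.cos(yw)]])
L=(P[...,:2]-c)@M;x,y=L[...,0],L[...,1]
w=(abs(x)<66)&(x*1000<-20)&(x*1000>-66)&(y>.005)&(y<.064)&(np.hypot(x,y)>.058)&(P[...,2]>.07)&(P[...,2]<.16)
v,u=np.nonzero(w);print(len(v),u.min(),u.max(),v.min(),v.max(),np.percentile(P[...,2][w],[5,50,75,90,97]))
save('sc',cv2.resize(b['im'][180:330,200:400],(800,600),interpolation=2))
```

```text
rel [ 0.12  0.03 14.36] twist -3.8 yaw0 0.353 tilt [ 2.1e-03  1.0e-04 -1.0e+00] q6 1.3415055110320837
rel [ 0.12  0.03 14.36] twist -2.1 yaw0 0.353 tilt [ 2.1e-03  1.0e-04 -1.0e+00] q6 1.3415055110320837
327 280 304 236 260 [0.12791316 0.13656501 0.13813587 0.14166061 0.14335813]
```

View pics/sc.png

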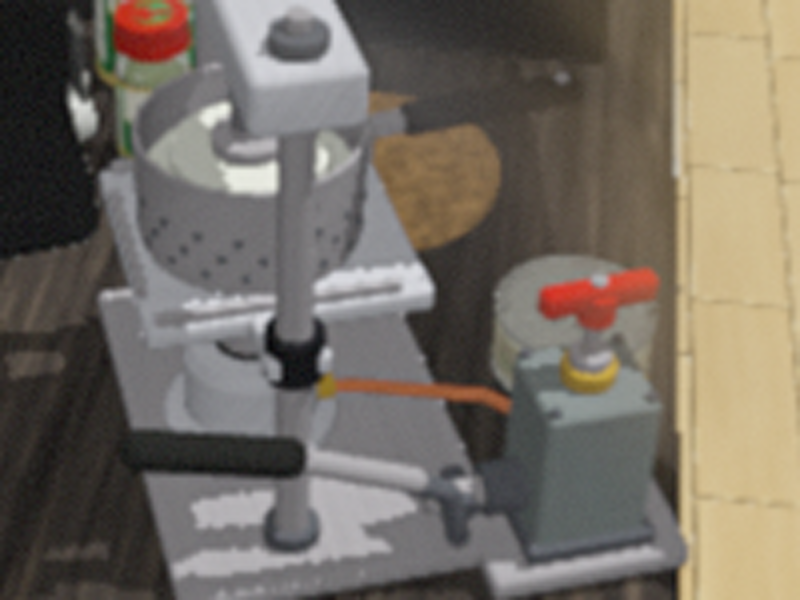

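Emit:
{"name": "step_arm", "arguments": {"motion": [[8.5,0.1,0,4,-3],[8.5,0.1,0,8,-3],[8.5,0.1,0,11,-3],[8.5,0.1,0,13,-3],[8.5,0.1,0,14.5,-3],[8.5,0.1,0,14.5,-3],[8.5,0.1,0,14.5,-3],[3,0.1,0,14.5,-3],[2,0.1,0,14.5,-3],[1.6,0.1,0,14.5,-3],[1.6,0.1,0,14.5,-3],[1.6,0.1,0,14.5,-3]], "force": 60}}

```text
time: 3.5
tool_pos: [0.3974, 0.074, 0.136]
tcp_rot: [3.072, 0.637, 0.002]
wrist_force: [1.9, -6.5, 1.7]
width: 0.202
grip_force: 47.7
```

Run:
```python
from h import *
s=bot.read_state();print(s['time'],s['tool_pos'],s['wrist_force'],s['torque'],s['width'],s['grip_force']);rel([.398,.0745,.138],.42)
```

```text
3.5 [0.39742101 0.0740119  0.13599392] [ 1.87735492 -6.52228677  1.66388411] [-0.98612104 -0.22642341 -0.03627689] 0.20155822488257916 47.73538112640381
rel [ 0.07 -0.02 -0.2 ] twist -0.7 yaw0 0.409 tilt [ 0.0022 -0.0035 -1.    ] q6 1.289954947710334
```

Emit:
{"name": "step_arm", "arguments": {"motion": [[1.0,0,0,0,0],[0.5,0,0,0,0],[0.5,0,0,0,0],[0.5,0,0,0,0]], "force": 90}}

```text
time: 3.9
tool_pos: [0.3974, 0.074, 0.1362]
tcp_rot: [3.073, 0.636, 0.002]
wrist_force: [0.9, -5.6, 3.8]
width: 0.184
grip_force: 87.8
```

```bash
cat >> h.py <<'E'
def ram():
    im,d,c,T=cam('side');P=cloud(im,d,c,T);t=bot.read_state()['time']
    yw=.364;M=np.array([[np.cos(yw),-np.sin(yw)],[np.sin(yw),np.cos(yw)]])
    L=(P[...,:2]-[.559,.033])@M;x,y=L[...,0],L[...,1]
    w=(x>-.066)&(x<-.02)&(y>.005)&(y<.064)&(np.hypot(x,y)>.058)&(P[...,2]>.07)&(P[...,2]<.16)
    z=P[...,2][w];q=z[(z>np.median(z)-.008)];print('t',round(t,2),'platen z mm',round(np.median(q)*1000,2),len(q))
    return im
def st():
    s=bot.read_state();M=R.from_rotvec(s['tcp_rot']).as_matrix()
    print('t',round(s['time'],2),s['tool_pos'].round(4),'yaw',round(np.arctan2(M[1,0],M[0,0]),3),'F',s['wrist_force'].round(1),'T',s['torque'].round(3),'w',round(s['width']*85.4,1),'g',round(s['grip_force'],1))
E
python3 - <<'E'
from h import *
st();im=ram();st();im,*_=cam('wrist');save('w3',im)
E
```

```text
t 3.9 [0.3974 0.074  0.1362] yaw 0.408 F [ 0.9 -5.6  3.8] T [-1.014 -0.078  0.032] w 15.7 g 87.8
t 3.95 platen z mm 136.86 301
t 3.95 [0.3974 0.074  0.1362] yaw 0.408 F [ 0.4 -6.5  2.8] T [-0.966 -0.076  0.028] w 15.8 g 87.8
```

View pics/w3.png

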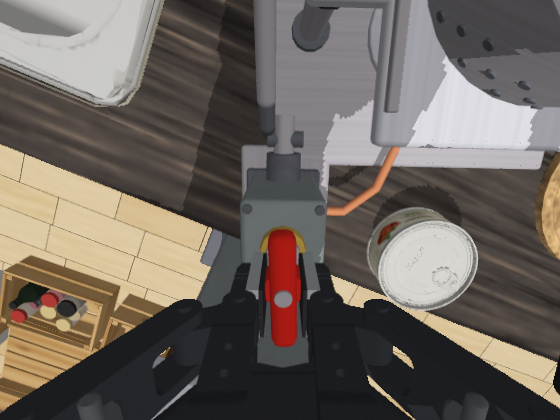

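Emit:
{"name": "step_arm", "arguments": {"motion": [[0.5,0,0,0,-4],[0.5,0,0,0,-8],[0.5,0,0,0,-10],[0.5,0,0,0,-10],[0.5,0,0,0,-10]]}}

```text
time: 4.5
tool_pos: [0.3974, 0.074, 0.1361]
tcp_rot: [3.006, 0.901, 0.002]
wrist_force: [0.9, -6.5, 3.0]
width: 0.184
grip_force: 87.9
```

Run:
```python
from h import *
st();ram()
```

```text
t 4.5 [0.3974 0.074  0.1361] yaw 0.583 F [ 0.9 -6.5  3. ] T [-1.004 -0.047 -0.037] w 15.7 g 87.9
t 4.55 platen z mm 136.62 305
```

Emit:
{"name": "step_arm", "arguments": {"motion": [[0.5,0,0,0,-4],[0.5,0,0,0,-8],[0.5,0,0,0,-10],[0.5,0,0,0,-10]]}}

```text
time: 4.95
tool_pos: [0.3974, 0.074, 0.1362]
tcp_rot: [2.915, 1.161, 0.001]
wrist_force: [1.8, -6.8, 3.3]
width: 0.185
grip_force: 87.9
```

Run:
```python
from h import *
st();ram()
im,d,c,T=cam('wrist');P=cloud(im,d,c,T);a=im.astype(int)
w=(a[...,0]>110)&(a[...,1]<80)&(a[...,2]<80)&(P[...,2]>.145)&(P[...,2]<.18)
v,u=np.nonzero(w);k=v>220;v,u=v[k],u[k];k=np.polyfit(v,u,1);print(len(u),'slope',k[0]);ram()
o=cv2.imread('pics/w3.png')[...,::-1].astype(int);w=(o[...,0]>110)&(o[...,1]<80)&(o[...,2]<80);v,u=np.nonzero(w);k=(v>220)&(abs(u-284)<30);print('was',np.polyfit(v[k],u[k],1)[0])
```

```text
t 4.95 [0.3974 0.074  0.1362] yaw 0.758 F [ 1.8 -6.8  3.3] T [-1.025 -0.069 -0.079] w 15.8 g 87.9
t 5.0 platen z mm 136.73 306
3015 slope 0.011471012819398631
t 5.1 platen z mm 136.65 305
was 0.019289555217926517
```

Emit:
{"name": "step_arm", "arguments": {"motion": [[0.5,0,0,0,-4],[0.5,0,0,0,-8],[0.5,0,0,0,-10],[0.5,0,0,0,-10],[0.5,0,0,0,-10]]}}

```text
time: 5.6
tool_pos: [0.3975, 0.074, 0.1362]
tcp_rot: [2.803, 1.409, 0.001]
wrist_force: [0.6, -5.8, 4.0]
width: 0.189
grip_force: 87.9
```

Run:
```python
from h import *
st();ram()
```

```text
t 5.6 [0.3975 0.074  0.1362] yaw 0.932 F [ 0.6 -5.8  4. ] T [-0.99  -0.114 -0.051] w 16.1 g 87.9
t 5.65 platen z mm 136.68 294
```

Emit:
{"name": "step_arm", "arguments": {"motion": [[0.5,0,0,0,-4],[0.5,0,0,0,-8],[0.5,0,0,0,-10],[0.5,0,0,0,-10],[0.5,0,0,0,-10]]}}

```text
time: 6.15
tool_pos: [0.3975, 0.074, 0.1362]
tcp_rot: [2.67, 1.648, 0.0]
wrist_force: [-0.6, -6.4, 2.8]
width: 0.186
grip_force: 87.9
```

Run:
```python
from h import *
st();ram()
```

```text
t 6.15 [0.3975 0.074  0.1362] yaw 1.106 F [-0.6 -6.4  2.8] T [-1.024 -0.124 -0.085] w 15.9 g 87.9
t 6.2 platen z mm 134.18 301
```

Run:
```python
from h import *
for i in range(4): ram()
```

```text
t 6.25 platen z mm 133.83 305
t 6.3 platen z mm 133.29 303
t 6.35 platen z mm 133.3 291
t 6.4 platen z mm 132.59 309
```

Emit:
{"name": "step_arm", "arguments": {"motion": [[0.5,0,0,0,-1],[0.5,0,0,0,-1],[0.5,0,0,0,-1],[0.5,0,0,0,-1],[0.5,0,0,0,-1],[0.5,0,0,0,-1],[0.5,0,0,0,-1],[0.5,0,0,0,-1],[0.5,0,0,0,-1],[0.5,0,0,0,-1],[0.5,0,0,0,-1],[0.5,0,0,0,-1],[0.5,0,0,0,-1],[0.5,0,0,0,-1],[0.5,0,0,0,-1],[0.5,0,0,0,-1],[0.5,0,0,0,-1],[0.5,0,0,0,-1],[0.5,0,0,0,-1],[0.5,0,0,0,-1]]}}

```text
time: 8.4
tool_pos: [0.3975, 0.074, 0.1361]
tcp_rot: [2.656, 1.671, 0.0]
wrist_force: [0.8, -6.0, 3.6]
width: 0.18
grip_force: 87.9
```

Run:
```python
from h import *
st();ram()
```

```text
t 8.4 [0.3975 0.074  0.1361] yaw 1.123 F [ 0.8 -6.   3.6] T [-1.017 -0.124 -0.093] w 15.4 g 87.9
t 8.45 platen z mm 115.31 302
```

Emit:
{"name": "step_arm", "arguments": {"motion": [[0.5,0,0,0,0],[0.5,0,0,0,0],[0.5,0,0,0,0],[0.5,0,0,0,0],[0.5,0,0,0,0],[0.5,0,0,0,0],[0.5,0,0,0,0],[0.5,0,0,0,0],[0.5,0,0,0,0],[0.5,0,0,0,0],[0.5,0,0,0,0],[0.5,0,0,0,0],[0.5,0,0,0,0],[0.5,0,0,0,0],[0.5,0,0,0,0],[0.5,0,0,0,0],[0.5,0,0,0,0],[0.5,0,0,0,0],[0.5,0,0,0,0],[0.5,0,0,0,0]]}}

```text
time: 10.45
tool_pos: [0.3975, 0.074, 0.1361]
tcp_rot: [2.656, 1.671, 0.0]
wrist_force: [1.0, -5.4, 3.6]
width: 0.184
grip_force: 87.9
```

Emit:
{"name": "step_arm", "arguments": {"motion": [[0.5,0,0,0,0],[0.5,0,0,0,0],[0.5,0,0,0,0],[0.5,0,0,0,0],[0.5,0,0,0,0],[0.5,0,0,0,0],[0.5,0,0,0,0],[0.5,0,0,0,0],[0.5,0,0,0,0],[0.5,0,0,0,0],[0.5,0,0,0,0],[0.5,0,0,0,0],[0.5,0,0,0,0],[0.5,0,0,0,0],[0.5,0,0,0,0],[0.5,0,0,0,0],[0.5,0,0,0,0],[0.5,0,0,0,0],[0.5,0,0,0,0],[0.5,0,0,0,0]]}}

```text
time: 12.45
tool_pos: [0.3975, 0.074, 0.1362]
tcp_rot: [2.656, 1.671, 0.0]
wrist_force: [0.7, -6.2, 3.3]
width: 0.187
grip_force: 87.9
```

Run:
```python
from h import *
st();ram();ram();ram()
```

```text
t 12.45 [0.3975 0.074  0.1362] yaw 1.124 F [ 0.7 -6.2  3.3] T [-1.027 -0.132 -0.137] w 15.9 g 87.9
t 12.5 platen z mm 87.25 298
t 12.55 platen z mm 87.39 293
t 12.6 platen z mm 87.35 291
```

Emit:
{"name": "step_arm", "arguments": {"motion": [[0.5,0,0,0,6],[0.5,0,0,0,12],[0.5,0,0,0,18],[0.5,0,0,0,23],[0.5,0,0,0,28],[0.5,0,0,0,31],[0.5,0,0,0,33],[0.5,0,0,0,34],[0.5,0,0,0,35],[0.5,0,0,0,36]]}}

```text
time: 13.6
tool_pos: [0.3975, 0.074, 0.1362]
tcp_rot: [3.042, 0.77, 0.002]
wrist_force: [0.7, -5.2, 2.6]
width: 0.185
grip_force: 87.9
```

Run:
```python
from h import *
st();print(bot.read_state()['joint_vel'].round(3),bot.read_state()['joint_torque'].round(3))
```

```text
t 13.6 [0.3975 0.074  0.1362] yaw 0.496 F [ 0.7 -5.2  2.6] T [-0.932 -0.09   0.434] w 15.8 g 87.9
[-0.001  0.     0.001 -0.     0.001  0.174] [  2.048 -22.155 -32.282   1.994  -0.073   0.279]
```

Emit:
{"name": "step_arm", "arguments": {"motion": [[0.5,0,0,0,1],[0.5,0,0,0,2]]}}

```text
time: 13.8
tool_pos: [0.3975, 0.074, 0.1362]
tcp_rot: [3.055, 0.717, 0.002]
wrist_force: [-0.4, -6.9, 3.8]
width: 0.182
grip_force: 87.9
```

Run:
```python
from h import *
st();print(bot.read_state()['joint_vel'].round(3),bot.read_state()['joint_torque'].round(3))
```

```text
t 13.8 [0.3975 0.074  0.1362] yaw 0.461 F [-0.4 -6.9  3.8] T [-0.939 -0.097  0.495] w 15.6 g 87.9
[-0.001  0.001 -0.    -0.001  0.003  0.173] [  2.035 -22.154 -32.283   1.994  -0.073   0.284]
```

Emit:
{"name": "step_arm", "arguments": {"motion": [[0.5,0,0,0,1],[0.5,0,0,0,2],[0.5,0,0,0,3],[0.5,0,0,0,4],[0.5,0,0,0,5]]}}

```text
time: 14.3
tool_pos: [0.3974, 0.074, 0.1361]
tcp_rot: [3.083, 0.583, 0.002]
wrist_force: [0.6, -5.4, 2.9]
width: 0.184
grip_force: 87.9
```

```bash
cat >> h.py <<'E'
def tq():
    st();s=bot.read_state();print('v6',round(s['joint_vel'][5],3),'t6',round(s['joint_torque'][5],3))
E
python3 -c "from h import *;tq()"
```

```text
t 14.3 [0.3974 0.074  0.1361] yaw 0.374 F [ 0.6 -5.4  2.9] T [-0.938 -0.096  0.447] w 15.7 g 87.9
v6 0.175 t6 0.297
```

Emit:
{"name": "step_arm", "arguments": {"motion": [[0.5,0,0,0,1],[0.5,0,0,0,2],[0.5,0,0,0,3]]}}

```text
time: 14.6
tool_pos: [0.3974, 0.074, 0.1362]
tcp_rot: [3.097, 0.502, 0.002]
wrist_force: [1.0, -5.5, 3.6]
width: 0.185
grip_force: 87.9
```

```bash
python3 -c "from h import *;tq()"
```

```text
t 14.6 [0.3974 0.074  0.1362] yaw 0.322 F [ 1.  -5.5  3.6] T [-0.947 -0.072  0.459] w 15.8 g 87.9
v6 0.174 t6 0.305
```

Emit:
{"name": "step_arm", "arguments": {"motion": [[0.5,0,0,0,1],[0.5,0,0,0,2],[0.5,0,0,0,3]]}}

```text
time: 14.9
tool_pos: [0.3974, 0.074, 0.1362]
tcp_rot: [3.11, 0.421, 0.003]
wrist_force: [1.1, -5.5, 3.3]
width: 0.182
grip_force: 87.9
```

```bash
python3 -c "from h import *;tq()"
```

```text
t 14.9 [0.3974 0.074  0.1362] yaw 0.269 F [ 1.1 -5.5  3.3] T [-0.947 -0.091  0.499] w 15.6 g 87.9
v6 0.174 t6 0.313
```

Emit:
{"name": "step_arm", "arguments": {"motion": [[0.5,0,0,0,1],[0.5,0,0,0,2],[0.5,0,0,0,3]]}}

```text
time: 15.2
tool_pos: [0.3975, 0.074, 0.1362]
tcp_rot: [3.12, 0.34, 0.003]
wrist_force: [0.3, -5.7, 3.6]
width: 0.186
grip_force: 87.9
```

```bash
python3 -c "from h import *;tq()"
```

```text
t 15.2 [0.3975 0.074  0.1362] yaw 0.217 F [ 0.3 -5.7  3.6] T [-0.888 -0.137  0.539] w 15.9 g 87.9
v6 0.173 t6 0.32
```

Emit:
{"name": "step_arm", "arguments": {"motion": [[0.5,0,0,0,1],[0.5,0,0,0,2],[0.5,0,0,0,3]]}}

```text
time: 15.5
tool_pos: [0.3974, 0.074, 0.1362]
tcp_rot: [3.127, 0.258, 0.003]
wrist_force: [1.0, -5.2, 3.8]
width: 0.186
grip_force: 87.9
```

```bash
python3 -c "from h import *;tq()"
```

```text
t 15.5 [0.3974 0.074  0.1362] yaw 0.165 F [ 1.  -5.2  3.8] T [-0.959 -0.095  0.482] w 15.9 g 87.9
v6 0.174 t6 0.328
```

Emit:
{"name": "step_arm", "arguments": {"motion": [[0.5,0,0,0,1],[0.5,0,0,0,2],[0.5,0,0,0,3]]}}

```text
time: 15.8
tool_pos: [0.3974, 0.074, 0.1361]
tcp_rot: [3.133, 0.176, 0.003]
wrist_force: [0.5, -6.7, 3.8]
width: 0.186
grip_force: 87.9
```

```bash
python3 -c "from h import *;tq()"
```

```text
t 15.8 [0.3974 0.074  0.1361] yaw 0.112 F [ 0.5 -6.7  3.8] T [-0.943 -0.078  0.476] w 15.9 g 87.9
v6 0.173 t6 0.336
```

Emit:
{"name": "step_arm", "arguments": {"motion": [[0.5,0,0,0,1],[0.5,0,0,0,2],[0.5,0,0,0,3]]}}

```text
time: 16.1
tool_pos: [0.3975, 0.0741, 0.1361]
tcp_rot: [3.137, 0.094, 0.003]
wrist_force: [0.5, -5.6, 3.0]
width: 0.186
grip_force: 88.0
```

```bash
python3 -c "from h import *;tq()"
```

```text
t 16.1 [0.3975 0.0741 0.1361] yaw 0.06 F [ 0.5 -5.6  3. ] T [-0.881 -0.052  0.547] w 15.9 g 88.0
v6 0.173 t6 0.396
```

Emit:
{"name": "step_arm", "arguments": {"motion": [[0.5,0,0,0,1],[0.5,0,0,0,2]]}}

```text
time: 16.3
tool_pos: [0.3975, 0.0741, 0.1362]
tcp_rot: [3.138, 0.039, 0.003]
wrist_force: [-0.0, -5.4, 4.2]
width: 0.177
grip_force: 88.0
```

```bash
python3 -c "from h import *;tq()"
```

```text
t 16.3 [0.3975 0.0741 0.1362] yaw 0.025 F [-0.  -5.4  4.2] T [-0.81  -0.129  0.642] w 15.1 g 88.0
v6 0.173 t6 0.446
```

Emit:
{"name": "step_arm", "arguments": {"motion": [[0.5,0,0,0,1],[0.5,0,0,0,2],[0.5,0,0,0,2],[0.5,0,0,0,2]]}}

```text
time: 16.7
tool_pos: [0.3975, 0.0741, 0.1362]
tcp_rot: [3.138, -0.015, 0.003]
wrist_force: [0.1, -5.8, 4.2]
width: 0.183
grip_force: 88.0
```

```bash
python3 -c "from h import *;tq()"
```

```text
t 16.7 [0.3975 0.0741 0.1362] yaw -0.009 F [ 0.1 -5.8  4.2] T [-0.799 -0.149  0.548] w 15.6 g 88.0
v6 0.0 t6 0.563
```

Emit:
{"name": "step_arm", "arguments": {"motion": [[2,0,0,0,0],[3,0,0,0,0],[4,0,0,0,0],[4.5,0,0,0,0],[4.5,0,0,-2,0],[4.5,0,0,-5,0],[4.5,0,0,-9,-7],[4.5,0,0,-13,-14],[4.5,0,0,-14,-20],[4.5,0,0,-14,-20],[4.5,0,0,-14,-20],[4.5,0,0,-14,-20]]}}

```text
time: 17.9
tool_pos: [0.3954, 0.0754, 0.2734]
tcp_rot: [-3.097, -0.525, 0.005]
wrist_force: [-1.2, 0.5, -0.8]
width: 0.525
grip_force: 0.0
```

Run:
```python
from h import *
tq()
im,d,c,T=cam('wrist');save('w4',im);P=cloud(im,d,c,T);a=im.astype(int)
w=(a[...,0]>110)&(a[...,1]<80)&(a[...,2]<80)&(P[...,2]>.155)&(P[...,2]<.18)
Q=P[w][:,:2];Q=Q[np.linalg.norm(Q-np.median(Q,0),axis=1)<.04];print('valve',Q.mean(0),cv2.minAreaRect(Q.astype(np.float32)))
h=(a.max(-1)<75)&(P[...,2]>.125)&(P[...,2]<.155)&(P[...,0]>.37)&(P[...,1]<.04)&(P[...,1]>-.06)
H=P[h][:,:2];e=cv2.minAreaRect(H.astype(np.float32));k=cv2.fitLine(H.astype(np.float32),cv2.DIST_HUBER,0,.01,.01).ravel();print(len(H),H.mean(0),e,k,np.arctan(k[1]/k[0]),np.median(P[h][:,2]))
```

```text
t 17.9 [0.3954 0.0754 0.2734] yaw 0.336 F [-1.2  0.5 -0.8] T [-0.025 -0.003  0.041] w 44.8 g 0.0
v6 -0.007 t6 0.014
valve [0.39927174 0.07401244] ((0.3977196514606476, 0.07386165857315063), (0.05483239144086838, 0.017496583983302116), 12.94926929473877)
1937 [ 0.47194691 -0.02666046] ((0.5034753084182739, -0.00563850998878479), (0.18689723312854767, 0.09047999978065491), 2.7463293075561523) [ 0.96900916  0.2470249   0.46541786 -0.02609493] 0.2496088 0.13889716087106307
```

View pics/w4.png

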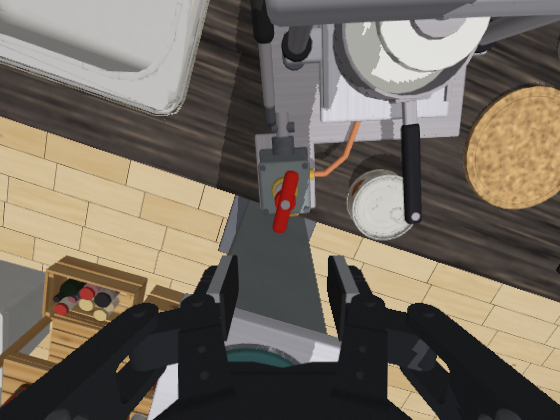

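Run:
```python
from h import *
c=bot.calibration('wrist');K=np.array(c['mtx']);k=np.array([c['k1'],0,0,0,0],float)
def ray(px,pos,yaw,z):
    M=np.array([[np.cos(yaw),np.sin(yaw),0],[np.sin(yaw),-np.cos(yaw),0],[0,0,-1.]])
    T=np.eye(4);T[:3,:3]=M;T[:3,3]=pos;T=T@np.array(c['T_tool_cam'])
    p=cv2.undistortPoints(np.array(px,float).reshape(-1,1,2),K,k).reshape(-1,2)
    D=np.c_[p[:,0],-p[:,1],-np.ones(len(p))]@T[:3,:3].T
    return T[:3,3]+D*((z-T[2,3])/D[:,2])[:,None]
for n,pos,yaw in(('w2',(.3965,.0743,.2816),.353),('w4',(.3954,.0754,.2734),.336)):
    a=cv2.imread('pics/%s.png'%n)[...,::-1].astype(int)
    w=(a[...,0]>110)&(a[...,1]<70)&(a[...,2]<70);v,u=np.nonzero(w);kk=(abs(u-284)<30)&(abs(v-203)<36);u,v=u[kk],v[kk]
    Q=ray(np.c_[u,v],pos,yaw,.162)[:,:2];l=cv2.fitLine(Q.astype(np.float32),cv2.DIST_HUBER,0,.001,.001).ravel()
    print(n,len(u),l[2:],np.arctan(l[1]/l[0]))
    if n=='w4':
        m=(a.max(-1)<60);C=[];
        for r in range(135,215,5):
            x=np.nonzero(m[r,395:428])[0]+395;C.append((x.mean(),r));
        C=np.array(C);H=ray(C,pos,yaw,.1405);l=cv2.fitLine(H[:,:2].astype(np.float32),cv2.DIST_HUBER,0,.001,.001).ravel();print('handle yaw',np.arctan(l[1]/l[0]),l,C[0],C[-1])
        print('tip',ray([(415,216)],pos,yaw,.1405), 'start',ray([(407,126)],pos,yaw,.1405))
```

```text
w2 757 [0.39971554 0.07409313] 0.42521438
w4 838 [0.40018845 0.07427604] 0.1043284
handle yaw 0.50536716 [ 0.8749968   0.48412874  0.45053205 -0.02892447] [410.5 135. ] [413. 210.]
tip [[ 0.42106448 -0.04677966  0.1405    ]] start [[ 0.49208532 -0.00390522  0.1405    ]]
```

Run:
```python
from h import *
rel([.462,-.0222,.26],.505);print(bot.read_state()['q'])
```

```text
rel [ 3.08 11.41  1.32] twist -9.7 yaw0 0.336 tilt [-3.4e-03 -3.0e-04 -1.0e+00] q6 1.3610793327090762
[ 1.26358679e-01 -2.98128663e-01  2.08027921e+00  9.47465684e-05
  1.36284957e+00  1.36107933e+00]
```

Emit:
{"name": "step_arm", "arguments": {"motion": [[4.5,0,0,0,-8.5],[4.5,0,0,0,-17],[4.5,0,0,0,-25.5],[4.5,0,0,0,-34],[4.5,0,0,0,-42.5],[4.5,0,1,0,-51],[4.5,0,2,0,-59.5],[4.5,0.5,3,0,-68],[4.5,1,4,0,-76.5],[4.5,1.5,5,0,-85],[4.5,2,6,0,-93.5],[4.5,2.5,7,0,-102],[4.5,3,8,0,-110.5],[4.5,3,9,0,-119],[4.5,3,10,0,-127.5],[4.5,3,11,0,-136],[4.5,3,11.4,0,-144.5],[4.5,3,11.4,0,-153],[4.5,3,11.4,0,-161.5],[4.5,3,11.4,0,-170]]}}

```text
time: 19.95
tool_pos: [0.4617, -0.0222, 0.2736]
tcp_rot: [0.263, -3.128, -0.001]
wrist_force: [-0.8, 0.2, 0.1]
width: 0.527
grip_force: 0.0
```

Emit:
{"name": "step_arm", "arguments": {"motion": [[4.5,0,0,0,-8.5],[4.5,0,0,0,-17],[4.5,0,0,0,-19.5],[4.5,0,0,0,-19.5],[4.5,0,0,0,-19.5],[4.5,0,0,0,-19.5]]}}

```text
time: 20.55
tool_pos: [0.4622, -0.0222, 0.2747]
tcp_rot: [0.78, -3.042, -0.001]
wrist_force: [-0.4, 0.3, 0.4]
width: 0.524
grip_force: 0.0
```

Run:
```python
from h import *
tq();rel([.462,-.0222,.116],.505);print(bot.read_state()['q'])
```

```text
t 20.55 [ 0.4622 -0.0222  0.2747] yaw -2.64 F [-0.4  0.3  0.4] T [ 0.025 -0.043 -0.018] w 44.7 g 0.0
v6 -0.006 t6 0.011
rel [ 1.000e-02 -0.000e+00  1.587e+01] twist -0.2 yaw0 -2.64 tilt [-1.1e-03  1.0e-04 -1.0e+00] q6 -2.1745717197068744
[-1.01774280e-01 -1.72092437e-01  1.97908809e+00  1.00917532e-05
  1.33565677e+00 -2.17457172e+00]
```

Emit:
{"name": "step_arm", "arguments": {"motion": [[4.5,0,0,4,0],[4.5,0,0,8,0],[4.5,0,0,11,0],[4.5,0,0,13.5,0],[4.5,0,0,15,0],[4.5,0,0,15.9,0],[4.5,0,0,15.9,0],[4.5,0,0,15.9,0]]}}

```text
time: 21.35
tool_pos: [0.4631, -0.0223, 0.117]
tcp_rot: [-0.781, 3.042, -0.001]
wrist_force: [-0.1, 0.7, 0.0]
width: 0.524
grip_force: 0.0
```

Run:
```python
from h import *
tq();im,*_=cam('wrist');save('w5',im)
```

```text
t 21.35 [ 0.4631 -0.0223  0.117 ] yaw -2.639 F [-0.1  0.7  0. ] T [-0.004  0.025  0.036] w 44.7 g 0.0
v6 0.001 t6 0.003
```

View pics/w5.png

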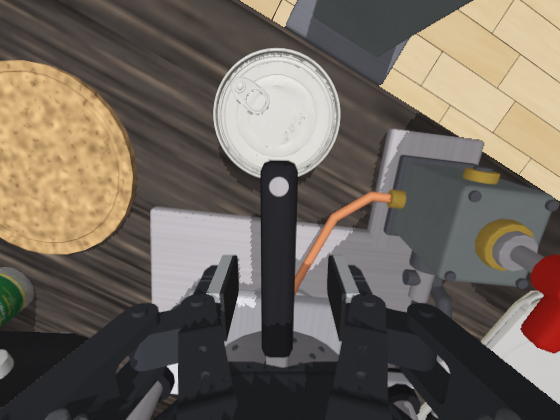

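Emit:
{"name": "step_arm", "arguments": {"motion": [[3,0,0,0,0],[2,0,0,0,0],[1,0,0,0,0],[0.5,0,0,0,0],[0.5,0,0,0,0],[0.5,0,0,0,0],[0.5,0,0,0,0],[0.5,0,0,0,0]], "force": 115}}

```text
time: 22.2
tool_pos: [0.4634, -0.0225, 0.1171]
tcp_rot: [-0.782, 3.041, -0.002]
wrist_force: [-0.5, -2.2, 5.9]
width: 0.151
grip_force: 112.2
```

Emit:
{"name": "step_arm", "arguments": {"motion": [[0.5,0,0,-0.2,0],[0.5,0,0,-0.4,0],[0.5,0,0,-0.7,0],[0.5,0,0,-1.0,0],[0.5,0,0,-1.0,0],[0.5,0,0,-1.0,0]]}}

```text
time: 22.8
tool_pos: [0.462, -0.0221, 0.1259]
tcp_rot: [0.782, -3.042, -0.001]
wrist_force: [-0.4, 0.5, -3.5]
width: 0.147
grip_force: 112.0
```

Run:
```python
from h import *
tq();a,d,c,T=cam('side');save('s2',cv2.resize(a[180:330,200:400],(800,600),interpolation=2))
rel([.463-.073,-.022-.028,.127])
```

```text
t 22.8 [ 0.462  -0.0221  0.1259] yaw -2.638 F [-0.4  0.5 -3.5] T [-0.211  0.365 -0.069] w 12.5 g 112.0
v6 -0.002 t6 -0.0
rel [ 7.66  1.04 -0.1 ] twist 0 yaw0 -2.638 tilt [-9.e-04  1.e-04 -1.e+00] q6 -2.175751029359105
```

View pics/s2.png

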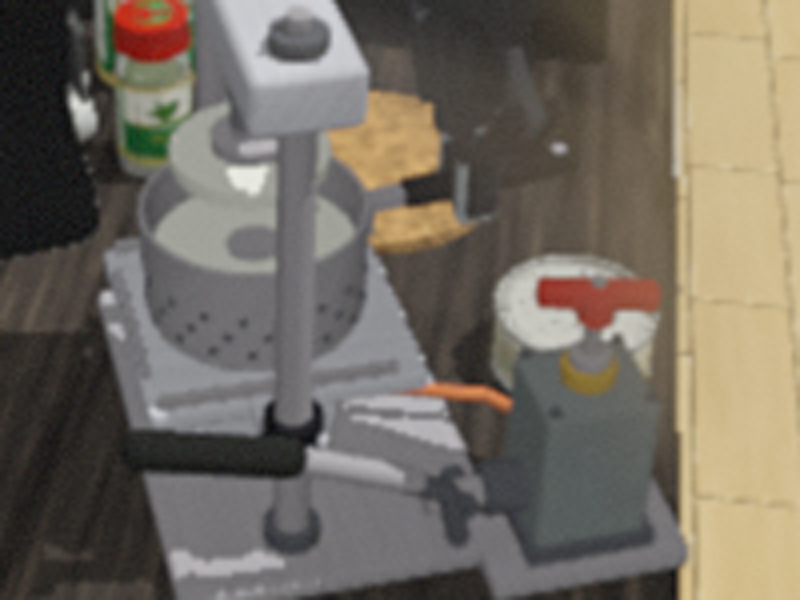

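Emit:
{"name": "step_arm", "arguments": {"motion": [[0.5,0.8,0.1,-0.2,0],[0.5,1.8,0.25,-0.2,0],[0.5,2.8,0.4,-0.2,0],[0.5,3.8,0.5,-0.2,0],[0.5,4.8,0.65,-0.2,0],[0.5,5.8,0.8,-0.2,0],[0.5,6.8,0.9,-0.2,0],[0.5,7.4,1.0,-0.2,0],[0.5,7.7,1.0,-0.2,0],[0.5,7.7,1.0,-0.2,0],[0.5,7.7,1.0,-0.2,0]]}}

```text
time: 23.95
tool_pos: [0.3907, -0.0506, 0.1285]
tcp_rot: [-0.782, 3.042, -0.0]
wrist_force: [-0.4, -0.4, -4.3]
width: 0.149
grip_force: 112.0
```

Run:
```python
from h import *
tq();psi=.1;g=np.array([.530,-.216])-.110*np.array([np.cos(psi),np.sin(psi)]);print(g)
rel([*g,.127],psi);print(bot.read_state()['q'])
```

```text
t 23.95 [ 0.3907 -0.0506  0.1285] yaw -2.639 F [-0.4 -0.4 -4.3] T [-0.161  0.371 -0.031] w 12.7 g 112.0
v6 0.001 t6 -0.005
[ 0.42054954 -0.22698168]
rel [  5.88 -16.89   0.15] twist 23.1 yaw0 -2.639 tilt [ 7.e-04 -0.e+00 -1.e+00] q6 -2.2660995658465835
[-1.92209870e-01 -1.97735221e-01  2.27853533e+00  1.48438711e-04
  1.06006003e+00 -2.26609957e+00]
```

Emit:
{"name": "step_arm", "arguments": {"motion": [[0.5,0.2,-0.6,0,0.8],[0.5,0.6,-1.7,0,2.3],[0.5,1,-3,0,4],[0.5,1.5,-4.3,0,5.9],[0.5,2,-5.7,0,7.8],[0.5,2.5,-7.1,0,9.7],[0.5,3,-8.5,0,11.6],[0.5,3.5,-9.9,0,13.5],[0.5,4,-11.3,0,15.4],[0.5,4.4,-12.7,0,17.3],[0.5,4.9,-14.1,0,19.2],[0.5,5.3,-15.3,0,21],[0.5,5.6,-16.2,0,22.2],[0.5,5.8,-16.7,0,22.9],[0.5,5.9,-16.9,0,23.1],[0.5,5.9,-16.9,0,23.1],[0.5,5.9,-16.9,0,23.1]]}}

```text
time: 25.65
tool_pos: [0.4199, -0.2266, 0.1282]
tcp_rot: [0.158, -3.137, -0.001]
wrist_force: [0.1, 0.4, -3.3]
width: 0.149
grip_force: 112.2
```

Run:
```python
from h import *
tq();a,d,c,T=cam('side');save('s3',cv2.resize(a[150:300,180:380],(800,600),interpolation=2));P=cloud(a,d,c,T)
w=(P[...,0]>.45)&(P[...,0]<.61)&(P[...,1]<-.14)&(P[...,1]>-.29)&(P[...,2]>.06)&(P[...,2]<.2)
Q=P[w];print(len(Q),Q.min(0),Q.max(0),Q.mean(0))
r=Q[Q[:,2]>np.percentile(Q[:,2],99)-.004];print(len(r),cv2.minEnclosingCircle(r[:,:2].astype(np.float32)),r[:,2].mean())
A=np.c_[Q[:,:2],np.ones(len(Q))];w=(Q[:,2]>.12)&(Q[:,2]<.14);print(np.linalg.lstsq(A[w],Q[w,2],rcond=None)[0],w.sum())
```

```text
t 25.65 [ 0.4199 -0.2266  0.1282] yaw -3.041 F [ 0.1  0.4 -3.3] T [0.026 0.38  0.019] w 12.8 g 112.2
v6 0.001 t6 0.001
1464 [ 0.45016505 -0.27349753  0.09540951] [ 0.57756233 -0.15683397  0.16034436] [ 0.51474491 -0.21362373  0.13549695]
143 ((0.525382936000824, -0.21615533530712128), 0.05784367769956589) 0.15516188774037135
[-0.00307035 -0.03808915  0.12537227] 712
```

View pics/s3.png

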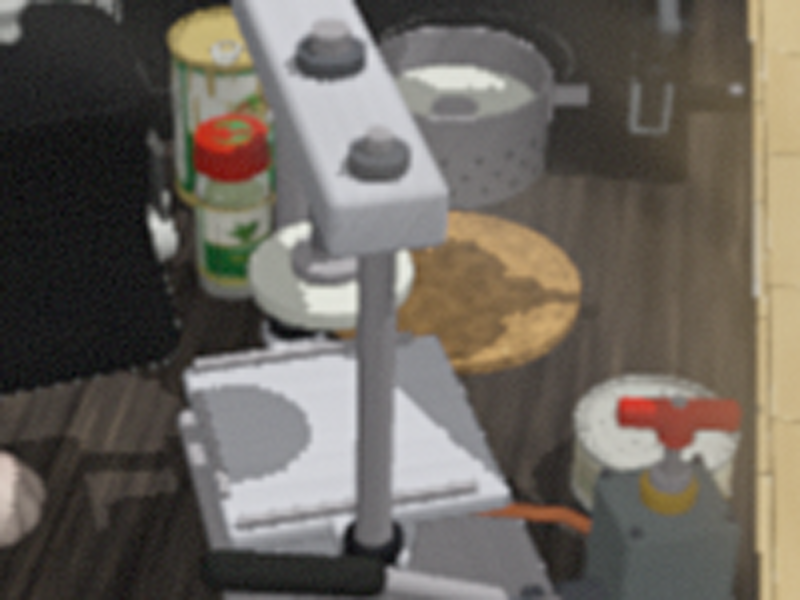

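Emit:
{"name": "step_arm", "arguments": {"motion": [[0.5,0.3,0,1,0],[0.5,0.3,0,2.5,0],[0.5,0.3,0,4,0],[0.5,0.3,0,5.5,0],[0.5,0.3,0,6.7,0],[0.5,0.3,0,7.5,0],[0.5,0.3,0,8,0],[0.5,0.3,0,8.3,0],[0.5,0.3,0,8.5,0],[0.5,0.3,0,8.6,0],[0.5,0.3,0,8.6,0]]}}

```text
time: 26.8
tool_pos: [0.4174, -0.2276, 0.0426]
tcp_rot: [-0.157, 3.137, -0.001]
wrist_force: [0.2, -0.2, -3.6]
width: 0.147
grip_force: 112.2
```

Emit:
{"name": "step_arm", "arguments": {"motion": [[0.5,0,0,0.1,0],[0.5,0,0,0.2,0],[0.5,0,0,0.2,0]]}}

```text
time: 27.1
tool_pos: [0.4173, -0.2275, 0.0405]
tcp_rot: [-0.157, 3.137, -0.001]
wrist_force: [-0.8, -0.1, -2.4]
width: 0.15
grip_force: 112.3
```

```bash
python3 -c "from h import *;tq()"
```

```text
t 27.1 [ 0.4173 -0.2275  0.0405] yaw -3.042 F [-0.8 -0.1 -2.4] T [-0.057  0.356  0.009] w 12.8 g 112.3
v6 -0.002 t6 -0.03
```

Emit:
{"name": "step_arm", "arguments": {"motion": [[0.5,0,0,0.1,0],[0.5,0,0,0.15,0],[0.5,0,0,0.2,0],[0.5,0,0,0.2,0]]}}

```text
time: 27.5
tool_pos: [0.4171, -0.2275, 0.0385]
tcp_rot: [0.157, -3.138, 0.0]
wrist_force: [-2.5, 0.4, 1.0]
width: 0.147
grip_force: 112.9
```

```bash
python3 -c "from h import *;tq()"
```

```text
t 27.5 [ 0.4171 -0.2275  0.0385] yaw -3.042 F [-2.5  0.4  1. ] T [-0.009  0.375 -0.008] w 12.6 g 112.9
v6 -0.002 t6 -0.001
```

Emit:
{"name": "step_arm", "arguments": {"motion": [[0.5,0,0,0.05,0],[0.5,0,0,0.05,0],[0.5,0,0,0.05,0],[0.5,0,0,0.05,0]], "force": 30}}

```text
time: 27.9
tool_pos: [0.4171, -0.2275, 0.0385]
tcp_rot: [0.157, -3.138, 0.0]
wrist_force: [-5.5, 1.1, 6.6]
width: 0.149
grip_force: 113.6
```

Emit:
{"name": "step_arm", "arguments": {"motion": [[1.6,0,0,0,0],[2.0,0,0,0,0],[3,0,0,0,0],[4.5,0,0,0,0],[4.5,0,0,0,0],[4.5,0,0,0,0]]}}

```text
time: 28.5
tool_pos: [0.4171, -0.2274, 0.0377]
tcp_rot: [-0.157, 3.138, 0.0]
wrist_force: [0.6, 0.2, 0.6]
width: 0.524
grip_force: 0.0
```

```bash
python3 -c "from h import *;tq()"
```

```text
t 28.5 [ 0.4171 -0.2274  0.0377] yaw -3.042 F [0.6 0.2 0.6] T [ 0.018  0.058 -0.016] w 44.7 g 0.0
v6 -0.002 t6 -0.0
```

Released. Now raise the tool and check the pan, the trivet and the ram.

Emit:
{"name": "step_arm", "arguments": {"motion": [[4.5,0,0,-1,0],[4.5,0,0,-3,0],[4.5,0,0,-6,0],[4.5,0,0,-10,0],[4.5,0,0,-14,0],[4.5,0,0,-18,0],[4.5,0,0,-22,0],[4.5,0,0,-22,0],[4.5,0,0,-22,0]]}}

```text
time: 29.4
tool_pos: [0.4178, -0.2278, 0.26]
tcp_rot: [-0.157, 3.134, -0.004]
wrist_force: [0.1, 0.6, -0.7]
width: 0.53
grip_force: 0.0
```

Run:
```python
from h import *
tq();ram();a,d,c,T=cam('side');P=cloud(a,d,c,T)
w=(P[...,0]>.44)&(P[...,0]<.62)&(P[...,1]<-.13)&(P[...,1]>-.3)&(P[...,2]>.02)&(P[...,2]<.12)
Q=P[w];print(len(Q),Q.min(0),Q.max(0))
r=Q[(Q[:,2]>np.percentile(Q[:,2],97)-.004)];print(cv2.minEnclosingCircle(r[:,:2].astype(np.float32)),r[:,2].mean())
a,d,c,T=cam('wrist');P=cloud(a,d,c,T);print(len(P))
w=(P[...,2]>.04)&(P[...,2]<.054)&(np.hypot(P[...,0]-.528,P[...,1]+.216)<.047);Q=P[w]
print('follower',len(Q),Q.mean(0),np.linalg.lstsq(np.c_[Q[:,:2],np.ones(len(Q))],Q[:,2],rcond=None)[0])
w=(P[...,2]>.06)&(P[...,2]<.078)&(np.hypot(P[...,0]-.528,P[...,1]+.216)<.065);print('rim',w.sum(),cv2.minEnclosingCircle(P[w][:,:2].astype(np.float32)))
im=a.astype(int);w=(P[...,2]<.02)&(P[...,2]>.003)&(im[...,0]>im[...,2]+40)&(np.hypot(P[...,0]-.53,P[...,1]+.216)<.1);print('trivet',w.sum(),cv2.minEnclosingCircle(P[w][:,:2].astype(np.float32)))
```

```text
t 29.4 [ 0.4178 -0.2278  0.26  ] yaw -3.042 F [ 0.1  0.6 -0.7] T [-0.016  0.02   0.008] w 45.2 g 0.0
v6 -0.001 t6 -0.0
t 29.45 platen z mm 87.35 289
1153 [ 0.44050884 -0.27503484  0.02005966] [ 0.55112436 -0.15830188  0.07058072]
((0.5242354869842529, -0.21636371314525604), 0.05767513066530228) 0.06706371507076468
420
follower 3751 [ 0.52778937 -0.21624139  0.04407918] [0.0011196  0.0002874  0.04355042]
rim 1167 ((0.5249825119972229, -0.21726860105991364), 0.05700203403830528)
trivet 2726 ((0.526409924030304, -0.21713750064373016), 0.07967223972082138)
```

```bash
python3 -c "from h import *;print(bot.finish_job())"
```

```text
the job is handed in; nothing more can be done
None
```

The job is handed in, with no verdict shown: the ram sank at about 8–9 mm/s to the bottom, and the pan stands level on the trivet, within about 3 mm of centre and released. The valve was closed to about 0.2 N m above its running torque, but I didn't test that it stayed nipped after I let go, and I didn't re-measure the tins or jar.

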